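# Hang the shoe-care box lid on the hallway rail

### The arm

A 6-joint arm with a two-finger parallel gripper is mounted at the origin on the work surface. World frame = base frame: x ahead of the robot, y to its left, z up, the work surface at z = 0. Lengths are in m, angles in rad, forces in N, time in s.
With the tool pointing down it reaches from about 0.35 to 0.975 m from the base axis. Payload 4.9 kg.
Tool frame: the origin (TCP) lies at the very end of the fingers, on their centre line; the grasp point (between the pads) lies 19 mm behind it; z points along the fingers, y is the line along which they close (so a half turn about z gives the same grasp; the last joint's range is limited). The gripper opens to 85 mm and grips with 20 to 120 N. Pads are 22 mm wide; open, the fingers measure 114 mm over their backs; the gripper's body (76 mm by 85 mm) begins 54 mm behind the grasp point. The pads swing forward as they close: fully open they stand 13 mm farther back than shut.
Start: joints at [-1.408, 0.053, 1.613, -0, 1.476, -0.119], TCP at [0.174, -0.6, 0.231] pointing down, gripper open.
Joint ranges: [-3.01, 3.01], [-1.01, 2.22], [0.06, 2.58], [-1.02, 4.17], [0.09, 2.62], [-3.14, 3.14]. Speed limits (rad/s): [2.57, 2.57, 3.14, 3.14, 3.14, 3.14].

### API

Orientations are given as a rotation vector (axis times angle).
In Python, from station import get_obs, get_image, get_calibration, finish_job gives the robot as it stands.
- The arm moves only by the tool servo_tool, never from a script. Its argument "increments" is a list of rows, each a list of 5 numbers: the opening, from 0 (shut) to 1 (fully open), then the shift along the tool's x, y, z in mm, then the turn about the tool's z in degrees. In form: [[jaw, tx, ty, tz, spin], ...]. A call has 1 to 12 rows; each row shifts and turns the commanded pose from where the row before left it, along the tool's axes as they then stand; what a row does not reach is not made up. A row lasts 1/8 s, in which the tool goes at most 62.5 mm and 10.7 degrees, less where a joint would pass 70% of its speed; a pose out of reach is approached as far as the arm can. A call is refused whole if a number of a shift passes 62.5 or a number of a turn 10.7, either way. A call with a gripper value outside its range is refused whole. The fingers move at their own pace and stop on an object; "force" is the grip in N (left out, the last holds). Time passes only in rows, so rows that do not move let the fingers close. It gives the time, the measured TCP pose, the force, the opening and the grip force at its end, in the units of the state.
- get_obs(): the state, without advancing time (a new reading comes with each control period).
- get_image(name): name is "side" or "top"; returns the picture (400x640x3 uint8, red, green, blue); there is no depth.
- get_calibration(name): a dict with "fx", "fy", "cx", "cy" (pixels), "dist_coeffs" ([k1, k2, p1, p2, k3] as OpenCV has them; the pictures are not rectified), "R" (3x3) and "t" (3): a world point X has camera coordinates R X + t. Camera axes: x right, y down, z forward; pixel columns grow to the right and rows downward; lengths in m; the calibration is good to about 2 mm. A picture is of the moment at which its call begins. get_calibration takes no time and is no camera call.
- finish_job(): hands the job in; it is judged then, once.
The state is a dict: "t": time; "q": joint angles; "dq": joint speeds; "effort": joint torques, N m; "tool_pos": TCP position; "tool_rot": TCP orientation; "contact_force": force on the tool from outside, world axes, zero at the start; "wrist_torque": the same for the moment, N m; "opening": finger opening in m; "grip_force": force on a finger pad.
Only numpy, scipy, OpenCV 4.12 (cv2) and the standard library are available. Lean on these libraries where they do the work, as an engineer would, in place of code of your own. Each camera call takes 0.05 s, during which the arm holds its last target. There are 200 camera calls.

### The job

Open the shoe-care box for use: lift its green lid off by the black handle, lean it in the sloping wooden stand with the handle facing out and the free edge (the one the hook does not open towards) uppermost, and let go. Then take it again by that upper edge and hang it by its hook-shaped handle over the steel rail, somewhere around the middle, so that it hangs there by itself and has all but stopped swinging. Leave the other things on the shoe rack as they are.

Things in the scene. Friction and masses are not known exactly. Their poses are not given: they have to be found in the camera images.
- lid: Loose green lid of the shoe-care box, 0.18 to 0.33 kg, balancing at x = -31 mm: a plate 150 (x) x 110 (y) x 8 mm, with a steel strip set in its -x edge; origin at the centre of its underside, z out of its top face. Two ribs, 8 mm deep, 10 mm wide, run along x under it (x -61 to 61, centred at y = +36 and -36 mm), in the box with 4 mm play. When it hangs, x points up, 10 to 20 degrees off vertical.
- lid_handle (a point): Top middle of the black L-shaped handle on the lid (lid frame x 21, y 0, z 38 mm; axes as the lid's). It is 50 mm wide in y: a 6 mm thick stem at lid x 30 to 36 mm rises from the plate to z = 38 mm, and a flange at its top (z 32 to 38 mm) reaches back to x = 6 mm. Plate, stem and flange form a hook with a 24 mm wide gap, open towards lid -x.
- lid_edge (a point): Middle of the lid's free edge, the edge to hold when hanging it (lid frame x 75, y 0, z 4 mm; axes as the lid's). The plate is 8 mm thick here, and 39 mm of it is bare between this edge and the handle's stem.
- lid_hook (a point): Point in the middle of the lid handle's gap, where the bar comes to lie when the lid hangs: at x = 21, y = 0, z = 20 mm in the lid's frame (9 mm from the stem's inner face). Axes as the lid's. Let go, the lid swings on the bar for 2 to 3 s.
- care_box: Open grey plastic box, 140 (x) x 100 (y) x 70 mm high, walls 5 mm, fixed, origin at the centre of its underside, z up. The lid starts on it, lying flat with its underside at z = 70 mm and its free (+x) edge pointing to the robot's left, give or take the box's yaw. The box stands right of the stand or between stand and rail.
- stand: Fixed wooden lean stand, 110 mm wide (y), 125 mm deep (x), open front (-x) facing the robot's right. A back board slopes up towards +x at 45 degrees, 100 mm long; a ledge square to it (40 mm deep) holds the lower edge: a right-angled V whose inner corner lies at x = -50, z = 30 mm. Origin at the centre of its underside, z up.
- stand_rest (a point): Where the lid's origin lies when it rests in the stand: ribs flat on the back board, -x edge down on the ledge, lid's x axis pointing up the slope (45 degrees up, leaning towards the stand's +x), its y along the stand's y. The upper 50 mm of the lid then stands free above the back board. Axes as the stand's.
- rail: Fixed steel rail: a round horizontal bar 12 mm thick and 240 mm long along y on two posts at its ends, its axis 150 mm above the surface. Origin at the surface under the bar's middle, z up, x away from the robot, give or take its yaw.
- rail_mid (a point): Middle of the bar, on its axis. Axes as the rail's.
- brush: Bystander: blue plastic shoe brush, 150 x 50 x 41 mm, origin under its centre.
- tumbler: Bystander: glass tumbler with pens, 74 mm wide, 110 mm high (pens to about 150 mm), origin under its centre.
- clothes_peg: Bystander: steel clothes peg lying flat, 85 x 30 x 12 mm, origin under its centre.
- coaster: Bystander: round cork coaster, 96 mm wide, 8 mm thick, origin under its centre.
- key_fob: Bystander: white plastic key fob with a ring, 78 x 36 x 13 mm, origin under the fob's centre.
- polish_tin: Bystander: round shoe polish tin, 78 mm wide, 23 mm high, origin under its centre.
Mind the look-alikes: they are no part of the job. Of the things like the lid, leave any that is white; of the rest the larger one is meant.

How it is judged:
On the way, in this order (a step that is already met when the one before it is completed fails the run):
1. the lid is lifted clear of the box (at least 40 mm above where it sat) (z of lid in the frame of care_box above 0.11 m), for 0.1 s.
2. the lid leans in the stand, handle out and free edge up (within 30 mm of its rest point, tilted 35 to 57 degrees), still and let go (distance between lid and stand_rest below 0.03 m and angle between lid's own z axis and vertical between 0.6 and 1 rad and angle between lid's own x axis and vertical between 0.57 and 0.97 rad and contact force between lid and stand above 0.3 N and contact force between lid and the fingers below 0.1 N and linear speed of lid below 0.02 m/s), for 0.2 s.
At the end, for the whole second after the job is handed in: The lid hangs by its hook on the bar and nothing holds it, all but still (under 60 mm/s and 1 rad/s), its x axis within 40 degrees of upright, the middle of the hook's gap within 18 mm of the bar's axis across and in height, and within 80 mm of the bar's middle along it (x of lid_hook in the frame of rail_mid between -0.018 and 0.018 m and z of lid_hook in the frame of rail_mid between -0.018 and 0.018 m and y of lid_hook in the frame of rail_mid between -0.08 and 0.08 m and angle between lid's own x axis and vertical below 0.7 rad and contact force between lid and rail above 0.5 N and contact force between lid and the fingers below 0.1 N and linear speed of lid below 0.06 m/s and angular speed of lid below 1 rad/s); the robot touches nothing.
It fails at once if a bystander (brush, tumbler, clothes peg, coaster, key fob or polish tin) is moved more than 30 mm (distance of any of brush, tumbler, clothes_peg, coaster, key_fob, polish_tin from where it was at the start of the episode above 0.03 m).
It fails at once if the tumbler is tipped (angle between tumbler's own z axis and vertical above 0.4 rad).
It also fails if it takes over 64 s, if anything falls off the work surface, if the arm or the gripper's body presses on something with over 40 N, if the wrist force passes 120 N, or if a joint passes its speed limit or range.

## Working session

There is one attempt and no reset: what is moved stays moved. The work goes in short steps, Python scripts to look and compute and a tool call to move; the robot and the scene stay as the last step left them, time stands still between calls to the robot, and variables do not carry over. Pictures are saved under pics/ and viewed, at most 10 in all, crops included, and the job is handed in when it is done.

Besides the shell and the picture viewer there is one more tool, called after ">>>" by a JSON object that holds its "name" and its "arguments", one argument or row to a line. servo_tool: Moves the arm, as the interface text tells. Its arguments: {"type":"object","properties":{"increments":{"type":"array"},"force":{"type":"number"}},"required":["increments"]}

```bash
mkdir -p pics; ls; python3 - <<'E'
from station import *
import cv2,numpy as np
for n in("side","top"):
    im=get_image(n); cv2.imwrite(f"pics/{n}0.png",im[:,:,::-1]); c=get_calibration(n); print(n,c)
    R=np.array(c["R"]);print(-R.T@np.array(c["t"]))
o=get_obs();print(o)
E
```

```text
pics
side {'fx': 431.74839355146037, 'fy': 431.74839355146037, 'cx': 316.0404979920056, 'cy': 204.76937492304535, 'dist_coeffs': array([0.0319823, 0.       , 0.       , 0.       , 0.       ]), 'R': array([[-0.93265041, -0.36062285, -0.01069484],
       [-0.24921555,  0.66539473, -0.70366289],
       [ 0.26087321, -0.65360615, -0.71045349]]), 't': array([0.47855305, 0.28304558, 1.04759836])}
[0.24357171 0.66895686 0.94855663]
top {'fx': 444.1884599940416, 'fy': 444.1884599940416, 'cx': 316.06331850739394, 'cy': 205.84406827878075, 'dist_coeffs': array([-0.10771175,  0.        ,  0.        ,  0.        ,  0.        ]), 'R': array([[ 2.33477219e-02, -9.99727284e-01,  4.91235811e-04],
       [-9.78935683e-01, -2.29618389e-02, -2.02873563e-01],
       [ 2.02829516e-01,  4.25574726e-03, -9.79204818e-01]]), 't': array([-0.11189575,  0.56901439,  1.13888045])}
[ 0.32864243 -0.1036464   1.23069017]
{'t': 0.1, 'q': array([-1.40800022e+00,  5.33170936e-02,  1.61417088e+00,  7.26881602e-06,
        1.47600183e+00, -1.19002082e-01]), 'dq': array([-4.20730041e-04, -1.94354244e-03, -5.11323638e-03,  1.27900618e-03,
       -1.32629747e-03,  5.27108613e-05]), 'effort': array([-1.50898554e-04, -3.94906211e+01, -3.71364284e+01, -2.01501416e-04,
        3.92839414e-03, -8.85231941e-06]), 'tool_pos': array([ 0.17371017, -0.59978131,  0.23016121]), 'tool_rot': array([-3.10858198e+00, -4.40916943e-01,  5.38534920e-05]), 'contact_force': array([0.50918823, 0.01750585, 0.03048155]), 'wrist_torque': array([-0.00527186,  0.00195769,  0.05412592]), 'grip_force': 0.0, 'opening': 0.0851879085890075}
```

View pics/top0.png

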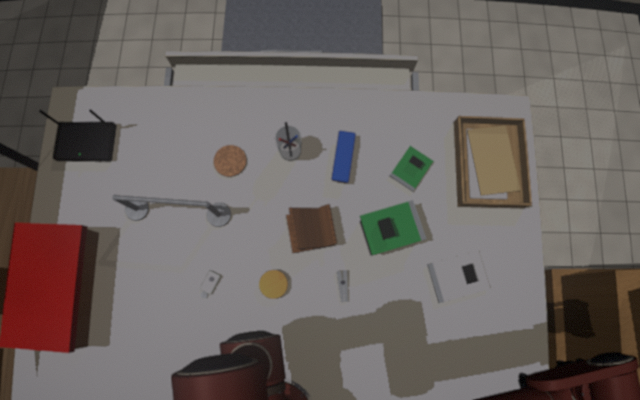

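View pics/side0.png

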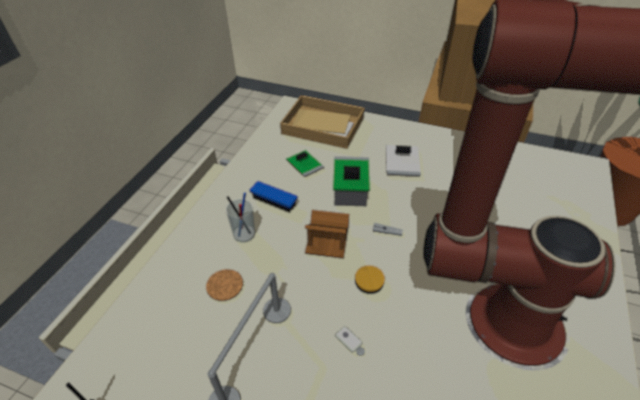

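The top view shows the meant lid on its box at about (392,228), with the handle at (387,229) and the steel strip to the right. The stand is at (312,228), and the rail runs from (115,198) to (218,205). The smaller green box at (411,167) and the white one at (463,275) are look-alikes. The side view shows the lid at (351,174), the stand at (328,232) and the rail from (215,378) to (271,280).

```bash
cat > h.py <<'E'
import cv2,numpy as np
from station import *
C={n:get_calibration(n) for n in("side","top")}
def ray(n,uv):
    c=C[n];K=np.array([[c["fx"],0,c["cx"]],[0,c["fy"],c["cy"]],[0,0,1]])
    p=cv2.undistortPoints(np.array(uv,float).reshape(-1,1,2),K,c["dist_coeffs"]).reshape(-1,2)
    R=np.array(c["R"]);d=np.c_[p,np.ones(len(p))]@R
    return -R.T@np.array(c["t"]),d
def plane(n,uv,z):
    o,d=ray(n,uv);return o+d*((z-o[2])/d[:,2])[:,None]
def tri(a,b):
    o1,d1=ray("top",a);o2,d2=ray("side",b);out=[]
    for x,y in zip(d1,d2):
        s,*_=np.linalg.lstsq(np.c_[x,-y],o2-o1,rcond=None);P=o1+x*s[0];Q=o2+y*s[1];out.append(np.r_[(P+Q)/2,np.linalg.norm(P-Q)])
    return np.array(out)
def proj(n,X):
    c=C[n];K=np.array([[c["fx"],0,c["cx"]],[0,c["fy"],c["cy"]],[0,0,1]])
    return cv2.projectPoints(np.array(X,float).reshape(-1,3),cv2.Rodrigues(np.array(c["R"]))[0],np.array(c["t"]),K,c["dist_coeffs"])[0].reshape(-1,2)
def green(im):
    h=cv2.cvtColor(im,cv2.COLOR_RGB2HSV);return cv2.inRange(h,(45,120,40),(80,255,255))
def crop(im,x,y,w,h,f,name):
    cv2.imwrite("pics/"+name,cv2.resize(im[y:y+h,x:x+w,::-1],None,fx=f,fy=f,interpolation=cv2.INTER_CUBIC))
E
python3 - <<'E'
from h import *
np.set_printoptions(precision=4,suppress=True)
im=cv2.imread("pics/top0.png")[:,:,::-1];im=np.ascontiguousarray(im)
si=np.ascontiguousarray(cv2.imread("pics/side0.png")[:,:,::-1])
for n,I in(("top",im),("side",si)):
    m=green(I);cs,_=cv2.findContours(m,cv2.RETR_EXTERNAL,cv2.CHAIN_APPROX_NONE)
    c=max(cs,key=cv2.contourArea);print(n,cv2.contourArea(c))
    P=plane(n,c.reshape(-1,2),.078);r=cv2.minAreaRect((P[:,:2]*1000).astype(np.float32));print(r)
    x,y,w,h=cv2.boundingRect(c);g=cv2.cvtColor(I,cv2.COLOR_RGB2GRAY)
    fill=cv2.drawContours(np.zeros_like(m),[cv2.convexHull(c)],-1,255,-1)
    k=((fill>0)&(I.max(2)<45)).astype(np.uint8)
    nl,lab,st,ce=cv2.connectedComponentsWithStats(k);i=1+st[1:,4].argmax();print("handle",st[i],ce[i],plane(n,[ce[i]],.108))
    if n=="top":t=ce[i]
    else:print(tri([t],[ce[i]]))
crop(im,100,180,140,60,5.6,"rail.png")
a=cv2.resize(im[195:265,280:340],None,fx=6,fy=6,interpolation=2);b=cv2.resize(si[200:265,300:360],None,fx=6,fy=6,interpolation=2)
H=np.zeros((420,730,3),np.uint8);H[:420,:360]=a;H[:390,370:730]=b;cv2.imwrite("pics/stand.png",H[:,:,::-1])
E
```

```text
top 1831.0
((512.4551391601562, -294.2572937011719), (103.67864227294922, 131.5832061767578), 17.467201232910156)
handle [379 219  16  20 191] [386.1309 228.0262] [[ 0.5074 -0.2796  0.108 ]]
side 978.0
((510.3580017089844, -290.1700134277344), (102.99002075195312, 141.72630310058594), 17.261127471923828)
handle [345 167  14  12 166] [351.4277 172.5663] [[ 0.5026 -0.2659  0.108 ]]
[[ 0.5084 -0.2821  0.0934  0.0026]]
```

View pics/rail.png

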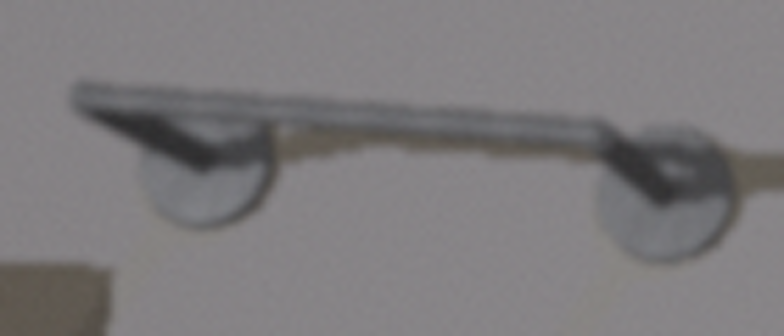

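View pics/stand.png

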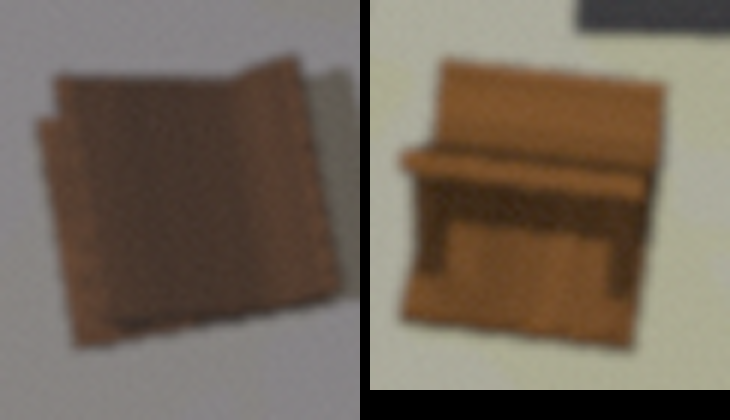

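The rail crop shows the bar running from about (113.4,197.3) to (207.1,203.4). In the stand crop the open front (ledge) is on the right. Its ledge corners are at top (329.7,204.5) and (336.3,244.5), and its base rear corners at top (286.3,215) and (292.8,252.8).

```bash
python3 - <<'E'
from h import *
np.set_printoptions(precision=4,suppress=True)
P=plane("top",[(113.4,197.3),(207.1,203.4)],.15);print("rail",P,np.linalg.norm(P[0]-P[1]),P.mean(0))
print("ledge",tri([(329.7,204.5),(336.3,244.5)],[(312.2,210),(349,214.5)]))
b=[(286.3,215),(292.8,252.8)];s=[(305.3,253.3),(344.2,258.3)]
print("base",plane("top",b,0),plane("side",s,0),plane("top",b,.01),plane("side",s,.01));print(tri(b,s))
# stand: brown mask for top
im=np.ascontiguousarray(cv2.imread("pics/top0.png")[:,:,::-1])
h=cv2.cvtColor(im,cv2.COLOR_RGB2HSV);m=cv2.inRange(h,(0,60,20),(25,255,255))[190:265,275:345]
cs,_=cv2.findContours(m,0,1);c=max(cs,key=cv2.contourArea);print(cv2.contourArea(c),cv2.minAreaRect(c),(cv2.approxPolyDP(c,2.5,True).reshape(-1,2)+[275,190]).tolist())
# model check for stand guess from ledge
L=tri([(329.7,204.5),(336.3,244.5)],[(312.2,210),(349,214.5)])[:,:3]
y=L[0]-L[1];print("yaw of stand y",np.degrees(np.arctan2(y[1],y[0])),np.linalg.norm(y[:2]))
E
```

```text
rail [[0.5626 0.4191 0.15  ]
 [0.5523 0.1739 0.15  ]] 0.24540291292806765 [0.5575 0.2965 0.15  ]
ledge [[ 0.5776 -0.1356  0.0481  0.0012]
 [ 0.4702 -0.1549  0.0494  0.002 ]]
base [[ 0.5552 -0.015   0.    ]
 [ 0.4491 -0.0369  0.    ]] [[ 0.5513 -0.0159  0.    ]
 [ 0.4446 -0.0376  0.    ]] [[ 0.5534 -0.0158  0.01  ]
 [ 0.4481 -0.0375  0.01  ]] [[ 0.5481 -0.0087  0.01  ]
 [ 0.4425 -0.0302  0.01  ]]
[[ 0.5532 -0.0154  0.0006  0.004 ]
 [ 0.4468 -0.0373  0.0003  0.0045]]
1741.5 ((35.69999694824219, 36.60000228881836), (44.005821228027344, 45.34745788574219), 79.69515228271484) [[328, 205], [317, 209], [289, 209], [287, 221], [293, 252], [336, 243]]
yaw of stand y 10.157047568616624 0.10909798032539951
```

```bash
python3 - <<'E'
from h import *
np.set_printoptions(precision=4,suppress=True)
a=np.radians(100.9);xs=np.array([np.cos(a),np.sin(a)]);ys=np.array([-xs[1],xs[0]])
O=np.array([.5118,-.0878])
def loc(P):P=np.atleast_2d(P);d=P[:,:2]-O;return np.c_[d@xs,d@ys,P[:,2]]*1000
print("V far",loc(plane("top",[(319.2,207.7)],.03)))
print("ledge end",loc(plane("top",[(329.7,204.5),(336.3,244.5)],.058)),loc(plane("side",[(312.2,210),(349,214.5)],.058)))
print("board top",loc(plane("top",[(289.5,207.7)],.101)),loc(plane("side",[(305.3,226.7),(346.7,231.7)],.101)))
# predicted pixels for two hypotheses of origin shift
for sh in(0,.019):
    for nm,p in(("V",(-.05,.03)),("L",(-.0783,.0583)),("B",(.0207,.1007)),("R",(.0625,0)),("F",(-.0625,0))):
        X=[np.r_[O+xs*(p[0]+sh)+ys*y,p[1]] for y in(-.055,.055)]
        print(sh,nm,((proj("top",X)-[280,195])*6).round().tolist(),((proj("side",X)-[300,200])*6+[370,0]).round().tolist())
E
```

```text
V far [[-30.4945 -55.7661  30.    ]]
ledge end [[-58.7527 -54.1829  58.    ]
 [-57.3747  55.4731  58.    ]] [[-49.8966 -53.0009  58.    ]
 [-49.9471  53.1857  58.    ]]
board top [[ 48.4642 -54.4539 101.    ]] [[ 53.9647 -51.2956 101.    ]
 [ 52.9136  58.2167 101.    ]]
0 V [[277.0, 71.0], [319.0, 306.0]] [[440.0, 99.0], [665.0, 127.0]]
0 L [[341.0, 48.0], [384.0, 288.0]] [[450.0, 18.0], [675.0, 45.0]]
0 B [[120.0, 65.0], [161.0, 315.0]] [[408.0, 105.0], [652.0, 136.0]]
0 R [[40.0, 123.0], [76.0, 354.0]] [[397.0, 318.0], [632.0, 350.0]]
0 F [[302.0, 79.0], [343.0, 309.0]] [[446.0, 123.0], [666.0, 150.0]]
0.019 V [[237.0, 78.0], [277.0, 313.0]] [[433.0, 128.0], [660.0, 157.0]]
0.019 L [[299.0, 55.0], [342.0, 295.0]] [[443.0, 45.0], [670.0, 73.0]]
0.019 B [[77.0, 72.0], [117.0, 322.0]] [[400.0, 136.0], [647.0, 167.0]]
0.019 R [[-0.0, 129.0], [36.0, 360.0]] [[388.0, 350.0], [626.0, 383.0]]
0.019 F [[262.0, 86.0], [302.0, 316.0]] [[439.0, 151.0], [661.0, 179.0]]
```

>>> {"name": "servo_tool", "arguments": {
  "increments": [
    [1,0,0,0,-10.1],
    [1,0,0,0,-10.1],
    [1,0,0,0,-10.1],
    [1,0,0,0,-10.1],
    [1,0,0,0,-10.1],
    [1,0,0,0,-10.1],
    [1,0,0,0,-10.2],
    [1,0,0,0,-10.3],
    [1,0,0,0,-10.3]
  ],
  "force": 60
}}

```text
t: 1.23
tool_pos: [0.1737, -0.6, 0.2306]
tool_rot: [-1.849, -2.539, -0.001]
contact_force: [-0.1, 0.9, 0.3]
opening: 0.0852
grip_force: 0.0
```

>>> {"name": "servo_tool", "arguments": {
  "increments": [
    [1,12,25,0,0],
    [1,20,41,0,0],
    [1,20,41,0,0],
    [1,20,41,0,0],
    [1,20,41,0,0],
    [1,20,41,0,0],
    [1,20,41,0,0],
    [1,20,41,0,0],
    [1,20,41,0,0],
    [1,20,41,0,0],
    [1,10,21,0,0],
    [1,0,0,0,0]
  ]
}}

```text
t: 2.72
tool_pos: [0.5092, -0.2813, 0.2306]
tool_rot: [-1.852, -2.536, 0.0]
contact_force: [-0.5, -0.7, 0.1]
opening: 0.0854
grip_force: 0.0
```

```bash
cat >> h.py <<'E'
from scipy.spatial.transform import Rotation as Ro
def to(x,y,z,yaw=None):
    o=get_obs();R=Ro.from_rotvec(o["tool_rot"]).as_matrix();p=o["tool_pos"]
    yw=np.degrees(np.arctan2(R[1,0],R[0,0]));d=(np.array([x,y,z])-p)@R*1000
    print("t",round(o["t"],2),"pos",p.round(4),"yaw",yw.round(2),"d(tool mm)",d.round(1),"spin",None if yaw is None else round(-((yaw-yw+180)%360-180),1),"F",np.round(o["contact_force"],1),"open",round(o["opening"],4),"grip",round(o["grip_force"],1))
E
python3 - <<'E'
from h import *
to(.509,-.2825,.079+.009,107.5)
im=get_image("side");crop(im,250,60,200,180,4,"g1.png")
E
```

```text
t 2.73 pos [ 0.5092 -0.2813  0.2306] yaw 107.7 d(tool mm) [ -1.2  -0.4 142.6] spin 0.2 F [-0.5 -0.7  0.1] open 0.0854 grip 0.0
```

View pics/g1.png

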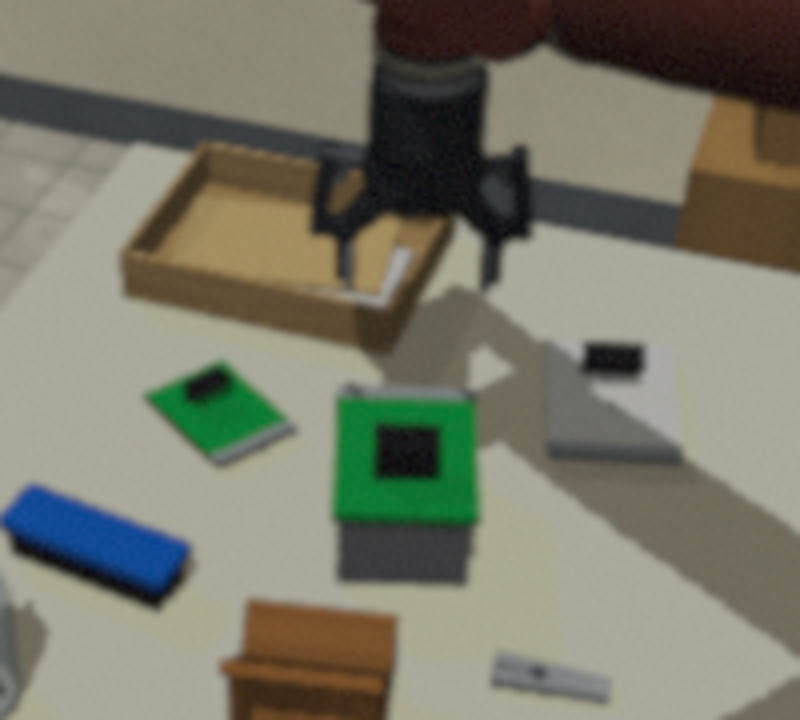

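The gripper is centred above the handle and aligned with the lid. Next I lower it and grip.

>>> {"name": "servo_tool", "arguments": {
  "increments": [
    [1,-1,0,20,0],
    [1,0,0,35,0],
    [1,0,0,35,0],
    [1,0,0,30,0],
    [1,0,0,18,0],
    [1,0,0,11.5,0],
    [0.45,0,0,0,0],
    [0.45,0,0,0,0],
    [0.3,0,0,0,0],
    [0.3,0,0,0,0],
    [0.3,0,0,0,0],
    [0.3,0,0,0,0]
  ],
  "force": 60
}}

```text
t: 4.28
tool_pos: [0.5098, -0.2843, 0.0835]
tool_rot: [1.855, 2.532, -0.0]
contact_force: [-0.7, -0.0, 5.7]
opening: 0.0487
grip_force: 62.5
```

>>> {"name": "servo_tool", "arguments": {
  "increments": [
    [0.3,0,0,-6,0],
    [0.3,0,0,-8,0],
    [0.3,0,0,-8,0],
    [0.3,0,0,-12,0],
    [0.3,0,0,-16,0],
    [0.3,0,0,-20,0],
    [0.3,0,0,-20,0],
    [0.3,0,0,-30,0],
    [0.3,0,0,-30,0],
    [0.3,0,0,-20,0],
    [0.3,0,0,0,0],
    [0.3,0,0,0,0]
  ]
}}

```text
t: 5.78
tool_pos: [0.5084, -0.2832, 0.2504]
tool_rot: [-1.855, -2.532, -0.0]
contact_force: [-0.1, -0.4, -4.6]
opening: 0.0485
grip_force: 62.4
```

```bash
python3 - <<'E'
from h import *
to(.509,-.2825,.25,100.9)
im=get_image("side");crop(im,250,60,200,180,4,"g2.png")
E
```

```text
t 5.78 pos [ 0.5084 -0.2832  0.2504] yaw 107.55 d(tool mm) [0.5 0.8 0.4] spin 6.6 F [-0.1 -0.4 -4.6] open 0.0485 grip 62.4
```

View pics/g2.png

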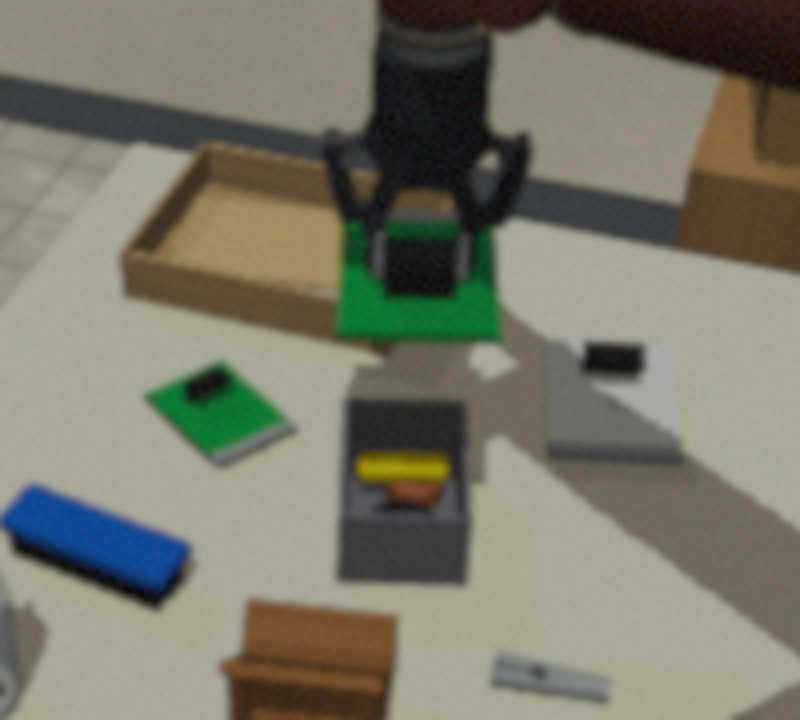

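The lid is off the box and still level in the 60 N grip. I'll ease the grip so that it tips heavy edge down, and turn it to the stand's yaw.

>>> {"name": "servo_tool", "arguments": {
  "increments": [
    [0.3,0,0,-10,2],
    [0.3,0,0,-10,2],
    [0.3,0,0,0,2.6],
    [0.3,0,0,0,0],
    [0.3,0,0,0,0],
    [0.3,0,0,0,0],
    [0.3,0,0,0,0],
    [0.3,0,0,0,0]
  ],
  "force": 20
}}

```text
t: 6.82
tool_pos: [0.5089, -0.2835, 0.2717]
tool_rot: [-1.999, -2.423, -0.0]
contact_force: [-0.9, -0.0, -3.2]
opening: 0.0486
grip_force: 62.4
```

```bash
cat >> h.py <<'E'
def gstats(n,im):
    m=green(im);cs,_=cv2.findContours(m,cv2.RETR_EXTERNAL,cv2.CHAIN_APPROX_NONE);c=max(cs,key=cv2.contourArea)
    print(n,cv2.contourArea(c),cv2.boundingRect(c),[ (np.round(v,1)) for v in cv2.minAreaRect(c)])
    return c
E
python3 - <<'E'
from h import *
to(.509,-.2825,.27,100.9)
I=[get_image(n) for n in("side","top")]
for n,i in zip(("side","top"),I):gstats(n,i)
a=cv2.resize(I[0][60:180,290:410],None,fx=3.2,fy=3.2);b=cv2.resize(I[1][150:270,340:460],None,fx=3.2,fy=3.2)
cv2.imwrite("pics/g3.png",np.hstack([a,b])[:,:,::-1])
E
```

```text
t 6.83 pos [ 0.5089 -0.2835  0.2717] yaw 100.95 d(tool mm) [1.  0.3 1.7] spin 0.0 F [-0.9 -0.  -3.2] open 0.0486 grip 62.4
side 618.0 (332, 107, 45, 33) [array([354. , 123.6]), array([41.8, 30.4]), np.float64(5.0)]
top 190.0 (377, 194, 18, 34) [array([385.2, 210. ]), array([15.7, 33.1]), np.float64(3.6)]
```

View pics/g3.png

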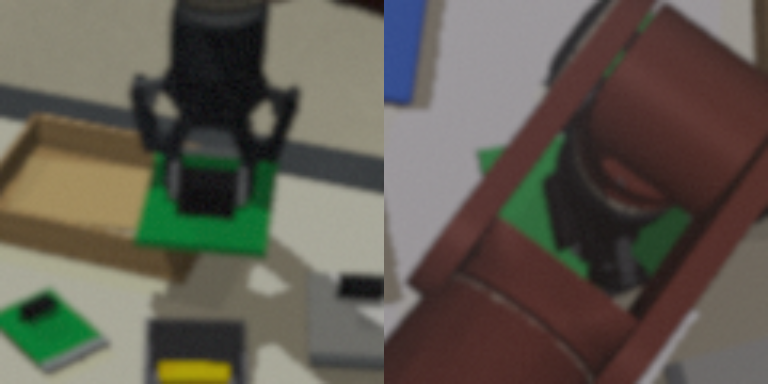

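>>> {"name": "servo_tool", "arguments": {
  "increments": [
    [0.5,0,0,0,0],
    [0.55,0,0,0,0],
    [0.5,0,0,0,0],
    [0.5,0,0,0,0]
  ],
  "force": 20
}}

```text
t: 7.42
tool_pos: [0.5089, -0.2836, 0.2718]
tool_rot: [1.999, 2.423, -0.0]
contact_force: [-1.0, 1.3, -3.2]
opening: 0.0483
grip_force: 62.4
```

```bash
python3 - <<'E'
from h import *
to(.509,-.2825,.27,100.9)
for n in("side","top"):gstats(n,get_image(n))
E
```

```text
t 7.42 pos [ 0.5089 -0.2836  0.2718] yaw 100.95 d(tool mm) [1.  0.3 1.8] spin 0.0 F [-1.   1.3 -3.2] open 0.0483 grip 62.4
side 620.5 (332, 107, 45, 33) [array([354. , 123.5]), array([42. , 30.5]), np.float64(4.9)]
top 211.5 (377, 194, 27, 42) [array([388.2, 216.8]), array([41.7, 21.5]), np.float64(77.0)]
```

The gripper locks itself, so changing the force does nothing once it has closed, and the lid stays level. I'll tip the lid in the grip by lowering its underside, left of the handle, onto a fixed edge. The rail bar is high enough to allow a full 45° tilt.

>>> {"name": "servo_tool", "arguments": {
  "increments": [
    [0.3,25,9,0,0],
    [0.3,50,17,0,0],
    [0.3,50,17,0,0],
    [0.3,50,17,0,0],
    [0.3,50,17,0,0],
    [0.3,50,17,0,0],
    [0.3,50,17,0,0],
    [0.3,50,17,0,0],
    [0.3,50,17,0,0],
    [0.3,50,17,0,0],
    [0.3,50,17,0,0],
    [0.3,28,11,0,0]
  ]
}}

```text
t: 9.02
tool_pos: [0.5903, 0.2981, 0.2717]
tool_rot: [-1.997, -2.425, -0.001]
contact_force: [0.4, -0.2, -3.9]
opening: 0.0484
grip_force: 62.4
```

>>> {"name": "servo_tool", "arguments": {
  "increments": [
    [0.3,0,0,0,-9.6],
    [0.3,0,0,0,-9.6],
    [0.3,0,0,0,-9.6],
    [0.3,0,0,0,-9.6],
    [0.3,0,0,0,-9.6],
    [0.3,0,0,0,-9.6],
    [0.3,0,0,0,-9.6],
    [0.3,0,0,0,-9.4],
    [0.3,0,0,0,0]
  ]
}}

```text
t: 10.15
tool_pos: [0.5904, 0.2954, 0.2717]
tool_rot: [-0.07, -3.141, 0.0]
contact_force: [-0.3, -0.9, -3.4]
opening: 0.0485
grip_force: 62.4
```

```bash
python3 - <<'E'
from h import *
to(.5905,.2951,.181,177.6)
I=[get_image(n) for n in("side","top")]
for n,i in zip(("side","top"),I):gstats(n,i)
a=cv2.resize(I[0][200:400,150:350],None,fx=2,fy=2);b=cv2.resize(I[1][120:320,80:280],None,fx=2,fy=2)
cv2.imwrite("pics/g4.png",np.hstack([a,b])[:,:,::-1])
E
```

```text
t 10.15 pos [0.5904 0.2954 0.2717] yaw 177.44 d(tool mm) [-0.1 -0.3 90.7] spin -0.2 F [-0.3 -0.9 -3.4] open 0.0485 grip 62.4
side 1864.0 (171, 261, 91, 55) [array([215.9, 280.7]), array([76.8, 54.3]), np.float64(21.4)]
top 708.5 (394, 148, 37, 38) [array([412.1, 166.5]), array([25.5, 29.9]), np.float64(33.0)]
```

View pics/g4.png

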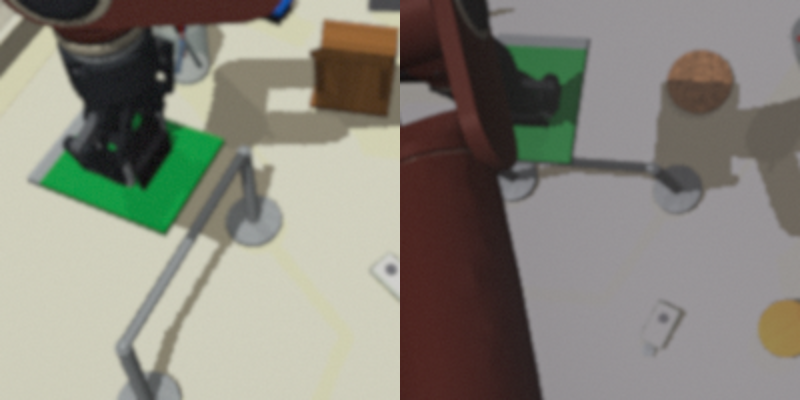

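>>> {"name": "servo_tool", "arguments": {
  "increments": [
    [0.3,0,0,20,0],
    [0.3,0,0,30,0],
    [0.3,0,0,25,0],
    [0.3,0,0,12,0],
    [0.3,0,0,7,0],
    [0.3,-4,0,3.1,0],
    [0.3,-3.7,0,3.3,0],
    [0.3,-3.3,0,3.7,0],
    [0.3,0,0,0,0]
  ]
}}

```text
t: 11.38
tool_pos: [0.603, 0.2954, 0.1695]
tool_rot: [0.067, 3.137, 0.002]
contact_force: [-0.4, -0.0, 5.2]
opening: 0.049
grip_force: 63.2
```

```bash
python3 - <<'E'
from h import *
np.set_printoptions(precision=4,suppress=True)
to(.6015,.295,.1674,177.6)
print("rail tri",tri([(113.4,197.3),(207.1,203.4)],[(211.5,373.5),(272.3,276)]))
print(plane("side",[(211.5,373.5),(272.3,276)],.15))
for n in("side",):gstats(n,get_image(n))
E
```

```text
t 11.38 pos [0.603  0.2954 0.1695] yaw 177.54 d(tool mm) [ 1.5 -0.5  2.1] spin -0.1 F [-0.4 -0.   5.2] open 0.049 grip 63.2
rail tri [[0.561  0.4182 0.1508 0.0029]
 [0.5515 0.1748 0.1448 0.0038]]
[[0.5598 0.4178 0.15  ]
 [0.5476 0.1779 0.15  ]]
side 1521.5 (182, 289, 80, 51) [array([221.8, 308.6]), array([67.7, 51.2]), np.float64(18.4)]
```

>>> {"name": "servo_tool", "arguments": {
  "increments": [
    [0.3,-3.1,0,4.0,0],
    [0.3,-2.7,0,4.2,0],
    [0.3,-2.3,0,4.5,0],
    [0.3,-1.9,0,4.6,0],
    [0.3,-1.5,0,4.8,0],
    [0.3,-1.1,0,4.9,0],
    [0.3,-0.3,0,3,0],
    [0.3,0,0,0,0]
  ]
}}

```text
t: 12.42
tool_pos: [0.6173, 0.2948, 0.1408]
tool_rot: [0.068, 3.134, 0.003]
contact_force: [0.5, -0.5, 6.7]
opening: 0.0485
grip_force: 68.3
```

```bash
python3 - <<'E'
from h import *
to(.6135,.295,.1374,177.6)
I=[get_image(n) for n in("side","top")]
gstats("side",I[0])
a=cv2.resize(I[0][220:400,150:350],None,fx=4,fy=3.3)
cv2.imwrite("pics/g5.png",a[:,:,::-1])
E
```

```text
t 12.43 pos [0.6173 0.2948 0.1408] yaw 177.52 d(tool mm) [ 3.8 -0.   3.4] spin -0.1 F [ 0.5 -0.5  6.7] open 0.0485 grip 68.3
side 1001.0 (195, 292, 64, 48) [array([229.6, 318.8]), array([28.1, 76.6]), np.float64(46.1)]
```

View pics/g5.png

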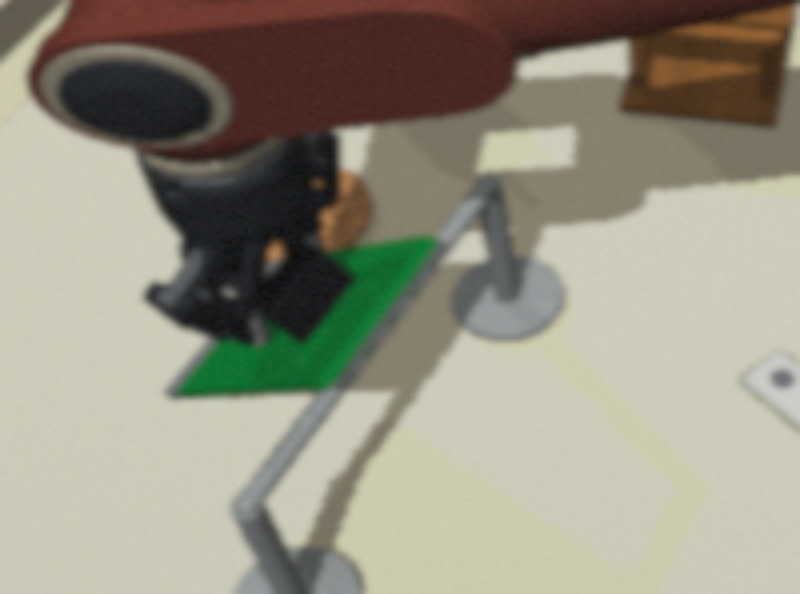

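```bash
python3 - <<'E'
from h import *
np.set_printoptions(precision=4,suppress=True)
uv=[(232.5,336.7),(193,339.7)]
for y0 in(.345,.35,.355):
    o,d=ray("side",uv)
    nv=np.array([.0419,.9991,0]);k=nv@np.array([.556,y0,0])
    P=o+d*((k-o@nv)/(d@nv))[:,None];v=P[0]-P[1];print(y0,P,np.linalg.norm(v),np.degrees(np.arctan2(v[2],-v[0])))
E
```

```text
0.345 [[0.5531 0.3451 0.1657]
 [0.6707 0.3402 0.0651]] 0.1548622584144454 40.55866873527605
0.35 [[0.5481 0.3503 0.1783]
 [0.6638 0.3455 0.0793]] 0.15237134472400113 40.55866873527605
0.355 [[0.5431 0.3555 0.1909]
 [0.6569 0.3508 0.0935]] 0.14988043103355655 40.558668735276036
```

The lid is now tipped about 40° in the grip: the side image shows its free edge running from (259,293) to (232,337) over the bar. I carry it to the stand.

>>> {"name": "servo_tool", "arguments": {
  "increments": [
    [0.3,0,0,-15,0],
    [0.3,0,0,-30,0],
    [0.3,0,0,-45,0],
    [0.3,0,0,-39,5],
    [0.3,0,0,0,10.3],
    [0.3,0,0,0,10.3],
    [0.3,0,0,0,10.3],
    [0.3,0,0,0,10.3],
    [0.3,0,0,0,10.3],
    [0.3,0,0,0,10.3],
    [0.3,0,0,0,9.8],
    [0.3,0,0,0,0]
  ]
}}

```text
t: 14.02
tool_pos: [0.6142, 0.2942, 0.2658]
tool_rot: [-1.997, -2.425, 0.001]
contact_force: [1.0, 0.2, -3.3]
opening: 0.048
grip_force: 66.3
```

>>> {"name": "servo_tool", "arguments": {
  "increments": [
    [0.3,-20,-10,0,0],
    [0.3,-40,-20.5,0,0],
    [0.3,-45,-23,0,0],
    [0.3,-45,-23,0,0],
    [0.3,-45,-23,0,0],
    [0.3,-45,-23,0,0],
    [0.3,-45,-23,0,0],
    [0.3,-39,-20,0,0],
    [0.3,-20,-10,0,0],
    [0.3,0,0,0,0]
  ]
}}

```text
t: 15.28
tool_pos: [0.5063, -0.0784, 0.2667]
tool_rot: [2.001, 2.421, -0.0]
contact_force: [-0.0, 0.4, -3.7]
opening: 0.0486
grip_force: 66.3
```

```bash
python3 - <<'E'
from h import *
to(.5095,-.076,.1145,100.9)
im=get_image("side");gstats("side",im);crop(im,250,130,150,140,4,"g6.png")
E
```

```text
t 15.28 pos [ 0.5063 -0.0784  0.2667] yaw 100.84 d(tool mm) [  1.8   3.5 152.2] spin -0.1 F [-0.   0.4 -3.7] open 0.0486 grip 66.3
side 533.5 (288, 155, 65, 30) [array([318.5, 170.9]), array([64.8, 22.5]), np.float64(28.9)]
```

View pics/g6.png

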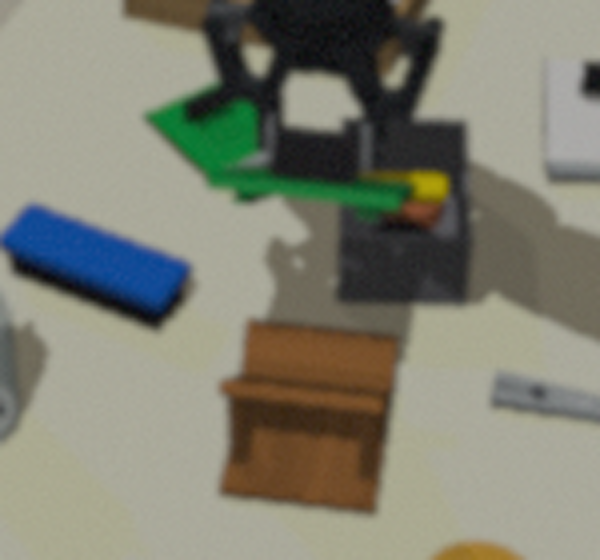

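The lid hangs at about 40° over the stand, seen edge-on, and its rear rib line is correct. All ten pictures are now used, so from here I check with numbers only.

>>> {"name": "servo_tool", "arguments": {
  "increments": [
    [0.3,1.8,3.5,15,0],
    [0.3,0,0,30,0],
    [0.3,0,0,40,0],
    [0.3,0,0,30,0],
    [0.3,0,0,20,0],
    [0.3,0,0,10,0],
    [0.3,0,0,5,0],
    [0.3,0,0,2,0],
    [0.3,0,0,0,0]
  ]
}}

```text
t: 16.45
tool_pos: [0.511, -0.0744, 0.1156]
tool_rot: [1.999, 2.422, 0.001]
contact_force: [-0.2, 0.3, -3.3]
opening: 0.0482
grip_force: 66.3
```

```bash
python3 - <<'E'
from h import *
np.set_printoptions(precision=4,suppress=True)
to(.5095,-.076,.1145,100.9)
im=get_image("side");c=gstats("side",im)
print((cv2.approxPolyDP(c,3,True).reshape(-1,2)).tolist())
S=np.array([.5078,-.0672]);a=np.radians(100.9);xs=np.array([np.cos(a),np.sin(a)]);ys=np.array([-xs[1],xs[0]])
X=lambda p,y:np.r_[S+xs*p[0]+ys*y,p[1]]
o=np.array([-.0027,.0887]);u=np.array([.7071,.7071]);v=np.array([-.7071,.7071])
for nm,l in(("free",(.075,.008)),("green low",(-.057,.008)),("handle",(.021,.038))):
    w=.055 if nm!="handle" else .025
    print("rest pred",nm,proj("side",[X(o+u*l[0]+v*l[1],y) for y in(-w,w)]).round(1).tolist())
E
```

```text
t 16.45 pos [ 0.511  -0.0744  0.1156] yaw 100.94 d(tool mm) [-1.2 -1.8  1.1] spin 0.0 F [-0.2  0.3 -3.3] open 0.0482 grip 66.3
side 336.5 (303, 213, 45, 17) [array([324.9, 221. ]), array([43.7, 13. ]), np.float64(6.9)]
[[303, 220], [309, 225], [338, 229], [345, 227], [347, 218], [325, 220], [311, 213]]
rest pred free [[302.5, 217.7], [345.5, 223.1]]
rest pred green low [[310.1, 216.4], [348.6, 221.2]]
rest pred handle [[318.2, 207.3], [336.9, 209.6]]
```

>>> {"name": "servo_tool", "arguments": {
  "increments": [
    [0.3,-1,-1.5,2,0],
    [0.3,0,0,1.5,0],
    [0.3,0,0,1.5,0],
    [0.3,0,0,0,0]
  ]
}}

```text
t: 17.0
tool_pos: [0.509, -0.0755, 0.1095]
tool_rot: [-1.999, -2.423, 0.0]
contact_force: [0.4, 1.0, -2.7]
opening: 0.0485
grip_force: 66.3
```

>>> {"name": "servo_tool", "arguments": {
  "increments": [
    [0.3,0,0,2,0],
    [0.3,0,0,1.5,0],
    [0.3,0,0,0,0]
  ]
}}

```text
t: 17.38
tool_pos: [0.5094, -0.0757, 0.1068]
tool_rot: [1.999, 2.423, -0.0]
contact_force: [-0.9, -1.1, 0.3]
opening: 0.0483
grip_force: 66.7
```

>>> {"name": "servo_tool", "arguments": {
  "increments": [
    [0.6,0,0,0,0],
    [0.64,0,0,0,0],
    [0.7,0,0,0,0],
    [0.8,0,0,0,0],
    [0.8,0,0,0,0]
  ]
}}

```text
t: 18.0
tool_pos: [0.5092, -0.0755, 0.1062]
tool_rot: [1.999, 2.423, 0.0]
contact_force: [1.3, 0.3, 0.4]
opening: 0.0683
grip_force: 0.0
```

>>> {"name": "servo_tool", "arguments": {
  "increments": [
    [0.85,0,0,-15,0],
    [0.85,0,0,-40,0],
    [0.85,0,0,-50,0],
    [0.85,0,0,-50,0],
    [0.85,0,0,-25,0],
    [0.85,0,0,0,0]
  ]
}}

```text
t: 18.75
tool_pos: [0.5104, -0.0759, 0.2902]
tool_rot: [1.995, 2.418, 0.004]
contact_force: [-0.1, 0.5, -0.3]
opening: 0.0724
grip_force: 0.0
```

```bash
python3 - <<'E'
from h import *
np.set_printoptions(precision=4,suppress=True)
to(.5095,-.076,.25,100.9)
ims=[get_image(n) for n in("side","top")]
S=np.array([.5078,-.0672]);a=np.radians(100.9);xs=np.array([np.cos(a),np.sin(a)]);ys=np.array([-xs[1],xs[0]])
X=lambda p,y:np.r_[S+xs*p[0]+ys*y,p[1]]
o=np.array([-.0027,.0887]);u=np.array([.7071,.7071]);v=np.array([-.7071,.7071])
for n,im in zip(("side","top"),ims):
    m=green(im);cs,_=cv2.findContours(m,0,1)
    for c in cs:
        if cv2.contourArea(c)>60:print(n,cv2.contourArea(c),cv2.approxPolyDP(c,2,True).reshape(-1,2).tolist())
    for nm,l in(("free",(.075,.008)),("freebot",(.075,0)),("green low",(-.057,.008)),("handle",(.021,.038))):
        w=.055 if nm!="handle" else .025
        print("rest pred",nm,proj(n,[X(o+u*l[0]+v*l[1],y) for y in(-w,w)]).round(1).tolist())
    x,y=np.array(proj(n,[X(o+u*.021+v*.038,0)])[0]).astype(int)
    k=(im.max(2)<45)[y-25:y+25,x-25:x+25].astype(np.uint8);nl,lab,st,ce=cv2.connectedComponentsWithStats(k)
    print("dark",[(s.tolist(),(q+[x-25,y-25]).round(1).tolist()) for s,q in zip(st[1:],ce[1:]) if s[4]>40])
E
```

```text
t 18.75 pos [ 0.5104 -0.0759  0.2902] yaw 100.95 d(tool mm) [ 0.2 -1.2 40.2] spin 0.0 F [-0.1  0.5 -0.3] open 0.0724 grip 0.0
side 206.0 [[304, 221], [307, 221], [309, 226], [318, 224], [334, 226], [337, 229], [346, 227], [346, 222], [316, 219]]
side 277.5 [[288, 159], [301, 172], [319, 164], [313, 158], [310, 161], [305, 156], [300, 159], [296, 156]]
rest pred free [[302.5, 217.7], [345.5, 223.1]]
rest pred freebot [[302.1, 220.8], [345.1, 226.3]]
rest pred green low [[310.1, 216.4], [348.6, 221.2]]
rest pred handle [[318.2, 207.3], [336.9, 209.6]]
dark [([40, 1, 10, 20, 105], [347.5, 191.7]), ([16, 28, 18, 10, 146], [326.4, 215.6])]
top 337.5 [[281, 207], [286, 243], [302, 246], [296, 242], [298, 237], [293, 234], [295, 233], [291, 226], [291, 215]]
top 717.5 [[410, 148], [394, 172], [414, 186], [430, 161]]
rest pred free [[281.6, 204.9], [288.4, 248.3]]
rest pred freebot [[279.5, 205.8], [286.2, 249.0]]
rest pred green low [[318.3, 206.4], [325.2, 246.4]]
rest pred handle [[307.2, 214.0], [310.4, 233.4]]
dark [([2, 2, 30, 39, 375], [300.9, 219.8])]
```

Both views match the predicted resting pose: the free edge runs from about (303,220) to (346,225) in the side view, and from x 281 to 286 in the top view. Next I turn the gripper 90° and go to the upper edge with the fingers partly closed.

>>> {"name": "servo_tool", "arguments": {
  "increments": [
    [0.375,0,0,0,9],
    [0.375,0,0,0,9],
    [0.375,0,0,0,9],
    [0.375,0,0,0,9],
    [0.375,0,0,0,9],
    [0.375,0,0,0,9],
    [0.375,0,0,0,9],
    [0.375,0,0,0,9],
    [0.375,0,0,0,9],
    [0.375,0,0,0,9],
    [0.375,0,0,0,0]
  ],
  "force": 40
}}

```text
t: 20.23
tool_pos: [0.5083, -0.0752, 0.2839]
tool_rot: [-3.126, -0.302, 0.006]
contact_force: [-0.5, -1.3, 0.2]
opening: 0.0321
grip_force: 0.0
```

```bash
python3 - <<'E'
from h import *
np.set_printoptions(precision=4,suppress=True)
to(.4992,-.0227,.133,10.9)
ims=[get_image(n) for n in("side","top")]
for n,im in zip(("side","top"),ims):
    m=green(im);cs,_=cv2.findContours(m,0,1)
    for c in cs:
        if cv2.contourArea(c)>60:print(n,cv2.contourArea(c),cv2.approxPolyDP(c,2,True).reshape(-1,2).tolist())
E
```

```text
t 20.23 pos [ 0.5083 -0.0752  0.2839] yaw 11.05 d(tool mm) [  1.7 -53.  151. ] spin 0.2 F [-0.5 -1.3  0.2] open 0.0321 grip 0.0
side 199.5 [[304, 221], [307, 221], [309, 226], [321, 224], [335, 226], [338, 230], [346, 227], [345, 222], [315, 219]]
side 306.5 [[306, 152], [306, 155], [298, 160], [296, 156], [288, 159], [301, 172], [319, 164]]
top 263.0 [[282, 218], [286, 243], [289, 241], [289, 244], [302, 246], [296, 243], [298, 241], [290, 216], [284, 221]]
top 718.5 [[410, 148], [394, 172], [414, 186], [430, 161]]
```

>>> {"name": "servo_tool", "arguments": {
  "increments": [
    [0.375,1.7,-25,0,0],
    [0.375,0,-28,20,0],
    [0.375,0,0,35,0],
    [0.375,0,0,35,0],
    [0.375,0,0,30,0],
    [0.375,0,0,14,0],
    [0.375,0,0,7,0],
    [0.375,0,0,0,0]
  ]
}}

```text
t: 21.32
tool_pos: [0.501, -0.0232, 0.1456]
tool_rot: [3.127, 0.3, 0.001]
contact_force: [0.3, 0.9, 0.5]
opening: 0.0323
grip_force: 0.0
```

>>> {"name": "servo_tool", "arguments": {
  "increments": [
    [0.375,0,0,5,0],
    [0.375,0,0,3,0],
    [0.375,0,0,0,0]
  ]
}}

```text
t: 21.7
tool_pos: [0.5007, -0.0231, 0.1372]
tool_rot: [-3.127, -0.3, 0.0]
contact_force: [-0.2, 1.0, -0.0]
opening: 0.0321
grip_force: 0.0
```

>>> {"name": "servo_tool", "arguments": {
  "increments": [
    [0.375,0,0,5,0],
    [0.375,0,4,0,0],
    [0.375,0,4,0,0],
    [0.375,0,5,-3.5,0],
    [0.375,0,5,-4,0],
    [0.375,0,5,-3.5,0],
    [0.375,0,5,-3.5,0],
    [0.375,0,0,0,0]
  ]
}}

```text
t: 22.7
tool_pos: [0.5062, -0.0513, 0.1469]
tool_rot: [3.127, 0.298, 0.0]
contact_force: [-1.0, 1.4, 1.1]
opening: 0.0319
grip_force: 0.6
```

```bash
cat > lk.py <<'E'
from h import *
np.set_printoptions(precision=4,suppress=True)
to(.4992,-.0227,.133,10.9)
S=np.array([.5072,-.0643]);a=np.radians(100.9);xs=np.array([np.cos(a),np.sin(a)]);ys=np.array([-xs[1],xs[0]])
p=get_obs()["tool_pos"];print("stand frame tcp",((p[:2]-S)@xs*1000).round(1),((p[:2]-S)@ys*1000).round(1))
for n in("side","top"):
    m=green(get_image(n));cs,_=cv2.findContours(m,0,1)
    for c in cs:
        if cv2.contourArea(c)>40:print(n,cv2.contourArea(c),cv2.approxPolyDP(c,2,True).reshape(-1,2).tolist())
for th in(45,50,55,60,65,70,75,80,85,90):
    c,s=np.cos(np.radians(th)),np.sin(np.radians(th))
    f=lambda l,y:np.r_[S+xs*(-.0557+(l[0]+.075)*c-l[1]*s)+ys*y,.0357+(l[0]+.075)*s+l[1]*c]
    X=[f((.075,0),-.055),f((.075,0),.055),f((-.057,0),-.055),f((-.057,0),.055)]
    print(th,proj("side",X).round(1).tolist(),proj("top",X).round(1).tolist())
E
python3 lk.py
```

```text
t 22.7 pos [ 0.5062 -0.0513  0.1469] yaw 10.91 d(tool mm) [ -1.5 -29.4  13.9] spin 0.0 F [-1.   1.4  1.1] open 0.0319 grip 0.6
stand frame tcp 13.0 -1.5
side 167.5 [[328, 211], [331, 215], [326, 220], [336, 220], [341, 224], [346, 222], [345, 212], [332, 209]]
side 86.5 [[306, 209], [315, 221], [319, 219], [318, 210]]
side 249.0 [[306, 152], [300, 159], [296, 156], [288, 159], [301, 172], [311, 169], [310, 156]]
top 716.5 [[410, 148], [394, 172], [415, 185], [430, 161]]
45 [[301.9, 221.7], [345.0, 227.1], [309.6, 220.0], [348.1, 224.8]] [[278.3, 206.0], [285.0, 249.2], [315.1, 207.3], [322.0, 247.2]]
50 [[302.5, 216.6], [345.6, 221.9], [309.7, 219.4], [348.2, 224.3]] [[281.9, 204.6], [288.7, 248.1], [315.6, 207.2], [322.4, 247.0]]
55 [[303.2, 211.5], [346.3, 216.8], [309.7, 218.9], [348.3, 223.7]] [[285.8, 203.3], [292.7, 247.1], [316.0, 207.0], [322.9, 246.9]]
60 [[304.0, 206.5], [347.0, 211.7], [309.8, 218.3], [348.4, 223.2]] [[290.0, 201.9], [297.1, 246.0], [316.5, 206.9], [323.4, 246.8]]
65 [[304.8, 201.6], [347.7, 206.8], [309.9, 217.8], [348.4, 222.6]] [[294.6, 200.6], [301.8, 244.9], [317.0, 206.8], [323.9, 246.7]]
70 [[305.7, 196.9], [348.3, 202.0], [310.0, 217.3], [348.5, 222.1]] [[299.4, 199.4], [306.7, 243.8], [317.5, 206.6], [324.4, 246.6]]
75 [[306.6, 192.5], [349.0, 197.5], [310.1, 216.8], [348.6, 221.6]] [[304.4, 198.2], [311.9, 242.8], [318.1, 206.5], [325.0, 246.5]]
80 [[307.5, 188.4], [349.7, 193.3], [310.2, 216.3], [348.6, 221.1]] [[309.6, 197.1], [317.2, 241.7], [318.6, 206.4], [325.6, 246.3]]
85 [[308.4, 184.5], [350.4, 189.3], [310.3, 215.9], [348.7, 220.7]] [[314.9, 196.1], [322.6, 240.7], [319.2, 206.3], [326.1, 246.2]]
90 [[309.4, 181.1], [351.0, 185.8], [310.4, 215.5], [348.8, 220.3]] [[320.2, 195.1], [328.1, 239.8], [319.8, 206.2], [326.7, 246.1]]
```

The lid follows the finger as planned: its free edge is now near row 210 in the side view, which puts the tilt at about 57°. I keep pushing it upright.

>>> {"name": "servo_tool", "arguments": {
  "increments": [
    [0.375,0,5.9,-3,0],
    [0.375,0,5.9,-3,0],
    [0.375,0,5.9,-2.5,0],
    [0.375,0,5.9,-2,0],
    [0.375,0,5.9,-1.5,0],
    [0.375,0,5.9,-1,0],
    [0.375,0,5.9,-1,0],
    [0.375,0,5.9,-0.5,0],
    [0.375,0,5.9,0,0],
    [0.375,0,4,0,0],
    [0.375,0,0,0,0]
  ]
}}

```text
t: 24.18
tool_pos: [0.5169, -0.1069, 0.1611]
tool_rot: [-3.127, -0.299, 0.0]
contact_force: [-0.2, 0.2, 0.1]
opening: 0.032
grip_force: 0.1
```

```bash
python3 lk.py | head -12
```

```text
t 24.18 pos [ 0.5169 -0.1069  0.1611] yaw 10.92 d(tool mm) [ -1.4 -86.1  28.1] spin 0.0 F [-0.2  0.2  0.1] open 0.032 grip 0.1
stand frame tcp -43.7 -1.4
side 1096.5 [[309, 189], [311, 217], [315, 222], [323, 220], [338, 222], [341, 225], [346, 223], [350, 191], [332, 190], [333, 198], [329, 200], [323, 197], [322, 189]]
side 316.5 [[318, 159], [304, 152], [304, 157], [297, 159], [293, 156], [288, 160], [303, 172], [320, 164]]
top 720.5 [[410, 148], [394, 172], [414, 186], [430, 161]]
45 [[301.9, 221.7], [345.0, 227.1], [309.6, 220.0], [348.1, 224.8]] [[278.3, 206.0], [285.0, 249.2], [315.1, 207.3], [322.0, 247.2]]
50 [[302.5, 216.6], [345.6, 221.9], [309.7, 219.4], [348.2, 224.3]] [[281.9, 204.6], [288.7, 248.1], [315.6, 207.2], [322.4, 247.0]]
55 [[303.2, 211.5], [346.3, 216.8], [309.7, 218.9], [348.3, 223.7]] [[285.8, 203.3], [292.7, 247.1], [316.0, 207.0], [322.9, 246.9]]
60 [[304.0, 206.5], [347.0, 211.7], [309.8, 218.3], [348.4, 223.2]] [[290.0, 201.9], [297.1, 246.0], [316.5, 206.9], [323.4, 246.8]]
65 [[304.8, 201.6], [347.7, 206.8], [309.9, 217.8], [348.4, 222.6]] [[294.6, 200.6], [301.8, 244.9], [317.0, 206.8], [323.9, 246.7]]
70 [[305.7, 196.9], [348.3, 202.0], [310.0, 217.3], [348.5, 222.1]] [[299.4, 199.4], [306.7, 243.8], [317.5, 206.6], [324.4, 246.6]]
75 [[306.6, 192.5], [349.0, 197.5], [310.1, 216.8], [348.6, 221.6]] [[304.4, 198.2], [311.9, 242.8], [318.1, 206.5], [325.0, 246.5]]
```

>>> {"name": "servo_tool", "arguments": {
  "increments": [
    [0.24,0,0,0,0],
    [0.24,0,0,0,0],
    [0.2,0,0,4,0],
    [0.2,0,0,3,0],
    [0.0,0,0,0,0],
    [0.0,0,0,0,0],
    [0.0,0,0,0,0],
    [0.0,0,0,0,0],
    [0.0,0,0,0,0]
  ],
  "force": 60
}}

```text
t: 25.4
tool_pos: [0.5169, -0.1076, 0.1543]
tool_rot: [3.125, 0.3, -0.0]
contact_force: [0.8, -5.7, -1.8]
opening: 0.0069
grip_force: 58.4
```

The grip closed at 7 mm on the near-vertical edge. I lift it straight up.

>>> {"name": "servo_tool", "arguments": {
  "increments": [
    [0.0,0,3,-4,0],
    [0.0,0,2,-8,0],
    [0.0,0,0,-15,0],
    [0.0,0,0,-25,0],
    [0.0,0,0,-30,0],
    [0.0,0,0,-35,0],
    [0.0,0,0,-30,0],
    [0.0,0,0,-15,0],
    [0.0,0,0,0,0]
  ]
}}

```text
t: 26.52
tool_pos: [0.5183, -0.1116, 0.3177]
tool_rot: [3.126, 0.3, 0.004]
contact_force: [0.1, -0.9, -2.6]
opening: 0.007
grip_force: 58.4
```

```bash
python3 - <<'E'
from h import *
np.set_printoptions(precision=4,suppress=True)
o=get_obs();to(.5,.2,.32,87.6)
p=o["tool_pos"];yaw=np.radians(10.9);xs=np.array([-np.sin(yaw),np.cos(yaw)]);ys=-np.array([np.cos(yaw),np.sin(yaw)])
im=get_image("side");m=green(im);cs,_=cv2.findContours(m,0,1)
for c in cs:
    if cv2.contourArea(c)>100:print(cv2.contourArea(c),cv2.approxPolyDP(c,2,True).reshape(-1,2).tolist())
for th in(80,90,100):
  for d in(.025,.03,.035):
    c,s=np.cos(np.radians(th)),np.sin(np.radians(th))
    f=lambda l,y:np.r_[p[:2]+xs*((l[0]-.075)*c-(l[1]-.004)*s)+ys*y,p[2]+d+(l[0]-.075)*s+(l[1]-.004)*c]
    print(th,d,proj("side",[f((.075,0),-.055),f((.075,0),.055),f((-.057,0),-.055),f((-.057,0),.055)]).round(1).tolist())
E
```

```text
t 26.52 pos [ 0.5183 -0.1116  0.3177] yaw 10.95 d(tool mm) [  41.2 -309.4   -2.5] spin -76.6 F [ 0.1 -0.9 -2.6] open 0.007 grip 58.4
1918.0 [[288, 159], [301, 172], [307, 170], [315, 178], [327, 176], [337, 177], [342, 181], [349, 179], [352, 135], [335, 135], [335, 146], [328, 148], [324, 145], [325, 139], [321, 132], [308, 131], [309, 150], [305, 152], [307, 155], [300, 159], [296, 156]]
80 0.025 [[306.2, 134.8], [352.7, 139.4], [309.3, 170.5], [351.3, 175.1]]
80 0.03 [[306.2, 133.0], [352.8, 137.6], [309.2, 169.0], [351.4, 173.6]]
80 0.035 [[306.1, 131.3], [353.0, 135.8], [309.2, 167.5], [351.5, 172.2]]
90 0.025 [[306.2, 134.5], [352.7, 139.1], [307.6, 176.6], [350.1, 181.4]]
90 0.03 [[306.2, 132.8], [352.9, 137.4], [307.6, 175.2], [350.2, 179.9]]
90 0.035 [[306.1, 131.0], [353.0, 135.6], [307.5, 173.7], [350.3, 178.5]]
100 0.025 [[306.2, 134.3], [352.8, 138.9], [305.8, 181.7], [349.1, 186.7]]
100 0.03 [[306.2, 132.5], [352.9, 137.1], [305.8, 180.3], [349.1, 185.2]]
100 0.035 [[306.1, 130.8], [353.0, 135.4], [305.7, 178.8], [349.2, 183.7]]
```

The lid is held vertical, with its edge about 33 mm above the TCP. I carry it to the rail and turn it so the hook straddles the bar.

>>> {"name": "servo_tool", "arguments": {
  "increments": [
    [0.0,4,-18,0,0],
    [0.0,8,-36,0,0],
    [0.0,10,-44,0,0],
    [0.0,10,-44,0,0],
    [0.0,10,-44,0,0],
    [0.0,10,-44,0,0],
    [0.0,10,-44,0,0],
    [0.0,10,-44,0,0],
    [0.0,8,-38,0,0],
    [0.0,6,-28,0,0],
    [0.0,3,-16,0,0],
    [0.0,0,0,0,0]
  ]
}}

```text
t: 28.08
tool_pos: [0.5285, 0.2988, 0.3151]
tool_rot: [3.126, 0.302, -0.003]
contact_force: [-0.4, -0.4, -4.1]
opening: 0.0071
grip_force: 58.7
```

>>> {"name": "servo_tool", "arguments": {
  "increments": [
    [0.0,0,0,0,-6],
    [0.0,0,0,0,-9],
    [0.0,0,0,0,-9],
    [0.0,0,0,0,-9],
    [0.0,0,0,0,-9],
    [0.0,0,0,0,-9],
    [0.0,0,0,0,-9],
    [0.0,0,0,0,-9],
    [0.0,0,0,0,-7.6],
    [0.0,0,0,0,0],
    [0.0,0,0,0,0]
  ]
}}

```text
t: 29.45
tool_pos: [0.5293, 0.2974, 0.3161]
tool_rot: [2.271, 2.17, -0.001]
contact_force: [0.1, 0.2, -3.1]
opening: 0.0072
grip_force: 58.7
```

```bash
cat > lr.py <<'E'
from h import *
np.set_printoptions(precision=4,suppress=True)
to(.530,.298,.215,87.6)
p=get_obs()["tool_pos"];a=np.radians(87.6);ly=np.array([np.cos(a),np.sin(a)]);lz=np.array([np.sin(a),-np.cos(a)])
im=get_image("side");m=green(im);cs,_=cv2.findContours(m,0,1)
for c in cs:
    if cv2.contourArea(c)>100:print(cv2.contourArea(c),cv2.approxPolyDP(c,2,True).reshape(-1,2).tolist())
for th in(80,90,100):
    c,s=np.cos(np.radians(th)),np.sin(np.radians(th));d=.033
    f=lambda l,y:np.r_[p[:2]+lz*(-(l[0]-.075)*c+(l[1]-.004)*s)+ly*y,p[2]+d+(l[0]-.075)*s+(l[1]-.004)*c]
    print(th,proj("side",[f((.075,0),-.055),f((.075,0),.055),f((-.075,0),-.055),f((-.075,0),.055),f((-.075,.008),.055),f((.075,.008),.055),f((.006,.032),.025)]).round(1).tolist())
E
python3 lr.py
```

```text
t 29.45 pos [0.5293 0.2974 0.3161] yaw 87.39 d(tool mm) [  0.7   0.7 101.1] spin -0.2 F [ 0.1  0.2 -3.1] open 0.0072 grip 58.7
1372.0 [[262, 268], [255, 273], [249, 283], [246, 283], [242, 279], [241, 266], [226, 285], [225, 290], [238, 331], [246, 325], [247, 317], [259, 297], [265, 294]]
80 [[260.2, 243.0], [227.7, 291.0], [256.4, 285.2], [227.9, 330.4], [224.2, 328.6], [223.4, 288.9], [221.2, 289.4]]
90 [[260.2, 242.8], [227.6, 290.8], [267.7, 289.9], [240.0, 335.8], [236.3, 334.3], [223.4, 289.1], [227.2, 293.4]]
100 [[260.1, 242.6], [227.5, 290.5], [278.9, 293.3], [251.9, 340.2], [248.3, 339.0], [223.5, 289.4], [233.4, 296.8]]
```

>>> {"name": "servo_tool", "arguments": {
  "increments": [
    [0.0,0,0,15,-0.2],
    [0.0,0,0,25,0],
    [0.0,0,0,25,0],
    [0.0,0,0,20,0],
    [0.0,0,0,12,0],
    [0.0,0,0,4,0],
    [0.0,0,4,0,0],
    [0.0,0,3,0,0],
    [0.0,0,2,0,0],
    [0.0,0,0,0,0]
  ]
}}

```text
t: 30.75
tool_pos: [0.5387, 0.2977, 0.2156]
tool_rot: [2.265, 2.177, 0.001]
contact_force: [0.4, 1.0, -2.8]
opening: 0.0073
grip_force: 58.9
```

>>> {"name": "servo_tool", "arguments": {
  "increments": [
    [0.0,0,2,0,0],
    [0.0,0,2,0,0],
    [0.0,0,0,0,0],
    [0.0,0,0,0,0]
  ]
}}

```text
t: 31.25
tool_pos: [0.5422, 0.2975, 0.2151]
tool_rot: [-2.265, -2.177, 0.0]
contact_force: [0.6, 0.6, -3.7]
opening: 0.007
grip_force: 58.9
```

>>> {"name": "servo_tool", "arguments": {
  "increments": [
    [0.0,0,1.5,0,0],
    [0.0,0,1.5,0,0],
    [0.0,0,0,0,0]
  ]
}}

```text
t: 31.62
tool_pos: [0.5452, 0.2974, 0.2152]
tool_rot: [-2.265, -2.177, 0.0]
contact_force: [-1.1, 0.9, -2.5]
opening: 0.0073
grip_force: 58.8
```

>>> {"name": "servo_tool", "arguments": {
  "increments": [
    [0.0,0,2,0,0],
    [0.0,0,0,0,0]
  ]
}}

```text
t: 31.88
tool_pos: [0.5462, 0.2975, 0.2151]
tool_rot: [-2.263, -2.175, 0.003]
contact_force: [-6.0, 0.4, 0.3]
opening: 0.0071
grip_force: 59.3
```

The plate touched the bar at TCP x of about 0.5455, so the bar axis is at x of about 0.5555. I back off 7 mm to centre the gap and then lower.

>>> {"name": "servo_tool", "arguments": {
  "increments": [
    [0.0,0,-4,0,0],
    [0.0,0,-3.5,0,0],
    [0.0,0,0,8,0],
    [0.0,0,0,12,0],
    [0.0,0,0,10,0],
    [0.0,0,0,7,0],
    [0.0,0,0,4,0],
    [0.0,0,0,0,0]
  ]
}}

```text
t: 32.88
tool_pos: [0.5397, 0.2976, 0.1739]
tool_rot: [-2.265, -2.177, 0.001]
contact_force: [0.0, 0.3, -2.7]
opening: 0.0066
grip_force: 58.8
```

```bash
python3 lr.py
```

```text
t 32.88 pos [0.5397 0.2976 0.1739] yaw 87.75 d(tool mm) [  0.   -9.7 -41.1] spin 0.1 F [ 0.   0.3 -2.7] open 0.0066 grip 58.8
938.0 [[246, 308], [233, 326], [243, 363], [250, 358], [252, 347], [262, 330], [267, 327], [265, 313], [258, 315], [250, 323], [247, 320]]
275.5 [[319, 164], [306, 152], [300, 159], [297, 156], [288, 159], [297, 168], [310, 169]]
80 [[262.7, 286.5], [234.4, 332.3], [259.0, 319.5], [233.8, 362.4], [230.5, 360.7], [230.7, 330.4], [228.1, 327.3]]
90 [[262.7, 286.3], [234.4, 332.1], [269.1, 323.9], [244.6, 367.4], [241.3, 366.0], [230.7, 330.6], [233.4, 330.8]]
100 [[262.6, 286.1], [234.3, 331.9], [279.2, 327.3], [255.2, 371.6], [252.0, 370.4], [230.8, 330.8], [238.9, 333.9]]
```

>>> {"name": "servo_tool", "arguments": {
  "increments": [
    [0.0,0,0,2,0],
    [0.0,0,0,2,0],
    [0.0,0,0,1,0],
    [0.0,0,0,0,0]
  ]
}}

```text
t: 33.42
tool_pos: [0.54, 0.2978, 0.1705]
tool_rot: [2.264, 2.177, 0.001]
contact_force: [-3.4, -1.8, 3.1]
opening: 0.0075
grip_force: 59.8
```

>>> {"name": "servo_tool", "arguments": {
  "increments": [
    [0.0,0,0,1,0],
    [0.0,0,0,1,0],
    [0.0,0,0,0,0]
  ]
}}

```text
t: 33.8
tool_pos: [0.5401, 0.2978, 0.1704]
tool_rot: [2.264, 2.177, 0.001]
contact_force: [-7.2, -3.3, 12.7]
opening: 0.0069
grip_force: 61.1
```

The hook is seated on the bar. I take the pressure off and open the fingers slowly, so the lid leans over gently against a finger.

>>> {"name": "servo_tool", "arguments": {
  "increments": [
    [0.0,0,0,-2,0],
    [0.0,0,0,0,0],
    [0.12,0,0,0,0],
    [0.15,0,0,-3,0],
    [0.19,0,0,-3,0],
    [0.23,0,0,-3,0],
    [0.27,0,0,-3,0],
    [0.31,0,0,-2,0],
    [0.35,0,0,-1,0],
    [0.39,0,0,0,0],
    [0.43,0,0,0,0],
    [0.47,0,0,0,0]
  ]
}}

```text
t: 35.3
tool_pos: [0.5397, 0.2976, 0.1841]
tool_rot: [-2.265, -2.177, 0.0]
contact_force: [0.2, 0.4, -0.2]
opening: 0.04
grip_force: 0.0
```

>>> {"name": "servo_tool", "arguments": {
  "increments": [
    [0.51,0,0,0,0],
    [0.55,0,0,0,0],
    [0.6,0,0,0,0],
    [0.7,0,0,0,0],
    [0.8,0,0,0,0],
    [0.85,0,0,0,0],
    [0.85,0,0,0,0],
    [0.85,0,0,0,0]
  ]
}}

```text
t: 36.3
tool_pos: [0.5398, 0.2976, 0.1842]
tool_rot: [2.265, 2.177, -0.0]
contact_force: [0.3, 0.3, 0.1]
opening: 0.0724
grip_force: 0.0
```

```bash
sed -i 's/p=get_obs()\["tool_pos"\]/p=np.array([.5397,.2976,.1685])/;s/(80,90,100)/(70,75,80,90,100,105,110)/' lr.py; python3 lr.py
```

```text
t 36.3 pos [0.5398 0.2976 0.1842] yaw 87.75 d(tool mm) [ -0.   -9.8 -30.8] spin 0.1 F [0.3 0.3 0.1] open 0.0724 grip 0.0
574.5 [[256, 306], [249, 310], [239, 327], [235, 360], [243, 354], [246, 340], [259, 325], [261, 319]]
196.0 [[288, 159], [292, 164], [319, 164], [306, 152], [307, 154], [300, 159], [296, 156]]
70 [[262.9, 288.1], [234.8, 333.8], [249.3, 315.4], [223.5, 357.7], [220.3, 355.8], [231.2, 331.7], [223.6, 324.9]]
75 [[262.9, 288.1], [234.8, 333.8], [254.2, 318.1], [228.8, 360.7], [225.6, 358.9], [231.1, 331.7], [226.0, 326.8]]
80 [[263.0, 288.0], [234.8, 333.7], [259.2, 320.7], [234.2, 363.5], [230.9, 361.8], [231.1, 331.8], [228.5, 328.6]]
90 [[262.9, 287.8], [234.8, 333.5], [269.3, 325.1], [244.9, 368.5], [241.6, 367.1], [231.2, 332.0], [233.8, 332.1]]
100 [[262.9, 287.6], [234.7, 333.3], [279.3, 328.5], [255.5, 372.7], [252.3, 371.5], [231.2, 332.2], [239.3, 335.2]]
105 [[262.8, 287.5], [234.7, 333.2], [284.3, 329.8], [260.6, 374.4], [257.5, 373.4], [231.3, 332.3], [242.1, 336.6]]
110 [[262.8, 287.4], [234.6, 333.1], [289.1, 330.8], [265.7, 375.9], [262.6, 375.0], [231.4, 332.4], [244.8, 337.8]]
```

The lid leans about 15° on the bar by itself. I retract straight up and wait for it to settle.

>>> {"name": "servo_tool", "arguments": {
  "increments": [
    [0.85,0,0,-10,0],
    [0.85,0,0,-20,0],
    [0.85,0,0,-30,0],
    [0.85,0,0,-40,0],
    [0.85,0,0,-40,0],
    [0.85,0,0,-20,0],
    [0.85,0,0,0,0],
    [0.85,0,0,0,0],
    [0.85,0,0,0,0],
    [0.85,0,0,0,0],
    [0.85,0,0,0,0],
    [0.85,0,0,0,0]
  ]
}}

```text
t: 37.85
tool_pos: [0.5398, 0.2976, 0.3441]
tool_rot: [-2.265, -2.177, 0.0]
contact_force: [0.7, -0.4, 0.9]
opening: 0.0725
grip_force: 0.0
```

>>> {"name": "servo_tool", "arguments": {
  "increments": [
    [0.85,0,0,0,0],
    [0.85,0,0,0,0],
    [0.85,0,0,0,0],
    [0.85,0,0,0,0],
    [0.85,0,0,0,0],
    [0.85,0,0,0,0],
    [0.85,0,0,0,0],
    [0.85,0,0,0,0],
    [0.85,0,0,0,0],
    [0.85,0,0,0,0],
    [0.85,0,0,0,0],
    [0.85,0,0,0,0]
  ]
}}

```text
t: 39.35
tool_pos: [0.5398, 0.2976, 0.3442]
tool_rot: [2.265, 2.177, -0.0]
contact_force: [-1.2, -0.4, 0.4]
opening: 0.0727
grip_force: 0.0
```

```bash
python3 - <<'E'
from h import *
np.set_printoptions(precision=4,suppress=True)
to(.54,.2976,.34)
p0=np.array([.5555,.2976,.150]);a=np.radians(87.6);ly=np.array([np.cos(a),np.sin(a)]);lz=np.array([np.sin(a),-np.cos(a)])
for k in range(4):
    im=get_image("side");m=green(im);cs,_=cv2.findContours(m,0,1)
    for c in cs:
        if cv2.contourArea(c)>100 and c[:,0,1].min()>200:print(cv2.contourArea(c),cv2.approxPolyDP(c,2,True).reshape(-1,2).tolist(),np.round(c.reshape(-1,2).mean(0),1))
for t in(5,10,15,20):  # top tilted toward robot by t, bar axis at lid (24,20)
    c,s=np.cos(np.radians(t)),np.sin(np.radians(t))
    f=lambda x,z,y:np.r_[p0[:2]+lz*((z-.02)*c-(x-.024)*s)+ly*y,p0[2]+(x-.024)*c+(z-.02)*s]
    print(t,proj("side",[f(.075,0,-.055),f(.075,0,.055),f(-.057,0,.055),f(-.057,0,-.055)]).round(1).tolist())
E
```

```text
t 39.35 pos [0.5398 0.2976 0.3442] yaw 87.74 d(tool mm) [-0.   0.2  4.2] spin None F [-1.2 -0.4  0.4] open 0.0727 grip 0.0
691.5 [[264, 290], [239, 327], [235, 361], [243, 354], [250, 333], [259, 325], [265, 302]] [249.2 325.9]
693.5 [[265, 291], [239, 327], [235, 360], [239, 355], [242, 356], [248, 337], [259, 325]] [249.2 325.9]
694.0 [[264, 290], [239, 327], [235, 360], [239, 355], [242, 356], [247, 339], [254, 327], [259, 325], [265, 302]] [249.3 325.9]
685.5 [[264, 290], [240, 326], [236, 339], [235, 360], [243, 354], [251, 331], [258, 327], [265, 302]] [249.3 325.7]
5 [[264.9, 289.5], [236.9, 335.4], [240.9, 364.2], [265.8, 320.6]]
10 [[266.8, 290.8], [239.0, 336.8], [238.0, 363.1], [263.1, 319.7]]
15 [[268.6, 292.2], [241.0, 338.2], [235.0, 361.8], [260.3, 318.6]]
20 [[270.4, 293.6], [243.0, 339.7], [232.0, 360.4], [257.4, 317.4]]
```

```bash
python3 -c "
from station import *
print(finish_job())"
```

```text
the job is handed in; nothing more can be done
None
```

I handed the job in at about 39.5 s: the lid leaned in the stand, was let go and retaken by its upper edge, and now hangs still on the middle of the rail, about 13–15° off vertical. No score came back. After the tenth picture I checked by measurement only and did not re-measure the bystanders; no move was aimed near them.

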